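# Take out the transit plug and stow it

### The job

Unscrew the black-knobbed transit plug from the horizontal port of the valve module (ordinary right-hand thread), and once the thread lets go draw it straight out, clear of the port. Lay it down on the open rest and let go of it, then take it again by its bare shank and stow it in the rack, knob between the two cheeks and lying in both notches. Leave the other things on the bench where they are.

Things in the scene. Friction and masses are not known exactly. Their poses are not given: they have to be found in the camera images.
- plug: Transit plug, 130 mm long, about 0.3 kg, axis along its own x from knob to tip. Origin on the axis where the knob's back face meets the steel; balance point near x = 23 mm. Knob x = -40 to 0 mm, steel land (42 mm diameter) 0 to 24 mm, shank 24 to 90 mm. It starts screwed into the port, level, x pointing into the port, knob's back 4 mm in front of the mouth.
- plug_knob (a point): Middle of the plug's round black knob (56 mm diameter, 40 mm long). Turned anticlockwise as seen from the knob end (right-hand thread) the plug comes out 10 mm per quarter turn, turning freely, with 3 to 4 mm axial and 1.3 mm radial play. The thread lets go after about 125 to 140 degrees; before that it stops a pull, after that the plug draws straight out.
- plug_shank (a point): Middle of the bare steel shank, on the axis at x = 44 mm of the plug; 30 mm diameter. Inside the port at the start.
- plug_pins (a point): On the axis at x = 82 mm of the plug, near its tip, where two round thread pins 7 mm thick stand out to 20.5 mm from the axis on opposite sides. The tip is 8 mm farther.
- port_mouth (a point): Centre of the port's mouth, 120 mm above the bench, the front of an aluminium stub 62 mm in diameter that stands 105 mm out of the white valve module (fixed; 200 mm tall, 240 mm wide). x points level into the port along its axis, z up. The knob is in front of the mouth, towards the robot; 90 mm of clear draw from the mouth frees the plug's tip.
- rest_seat (a point): Open rest (fixed), two aluminium V notches with 45 degree sides, 8 mm thick, at x = 10 (under the land) and 66 mm (under the shank), free finger room elsewhere. The point, 60 mm above the bench, is where the plug's origin lies when it rests level in both, plug x along point x (knob at the -x end, towards the robot), any roll. Notch sides end near axis height.
- rack_seat (a point): Stowage rack (fixed): notches as on the rest, and two upright cheeks 72 mm tall, 72 mm apart inside, 5 mm thick, from x = -51 to +5 mm; the knob lies between them, so fingers have no room beside it. The point, 60 mm above the bench, is where the plug's origin lies when stowed; plug x along point x, knob at the -x end (towards the robot), any roll.
- canister: Clear screw-top canister of flange nuts, 84 mm diameter, 110 mm tall, origin under its centre. Leave alone.
- standoff: Gold hexagonal standoff standing upright, 24 mm across, 72 mm tall, origin under its centre. Leave alone.
- insertion_tool: Black insertion tool lying flat, 150 mm long along its x, 24 mm wide, 20 mm high, origin on the bench. Leave alone.
- socket_extension: Steel socket extension lying flat, 139 mm long along its x, 21 mm high, origin on the bench. Leave alone.
- probe: Slim steel probe with a soft tip, lying flat, 133 mm long along its x, 12 mm high, origin on the bench. Leave alone.
Things that resemble listed ones, but are neither listed nor needed, are in the scene too. Leave any red look-alike of the part that bears rack_seat alone.

How it is judged:
On the way, in this order (a step that is already met when the one before it is completed fails the run):
1. the plug is unscrewed and drawn out, its tip clear of the port (x of plug in the frame of port_mouth below -0.092 m), for 0.1 s.
2. the plug lies in both notches of the open rest, let go, at rest (distance between plug and rest_seat below 0.012 m and angle between the x axis of plug and the x axis of rest_seat, either way round below 0.1 rad and linear speed of plug below 0.03 m/s and contact force between plug and the fingers below 0.2 N), for 0.3 s.
At the end, for the whole second after the job is handed in: The plug lies at rest in both notches of the stowage rack, knob between the cheeks: its origin within 12 mm of the rack's seat point, its axis within 0.1 rad of the rack's, and the fingers off it; the plug is no longer in the port or on the open rest (distance between plug and rack_seat below 0.012 m and angle between the x axis of plug and the x axis of rack_seat, either way round below 0.1 rad and linear speed of plug below 0.03 m/s and contact force between plug and the fingers below 0.2 N); the robot touches nothing.
It fails at once if a bystander (canister, standoff, insertion tool, socket extension or probe) is moved by more than 30 mm (distance of any of canister, standoff, insertion_tool, socket_extension, probe from where it was at the start of the episode above 0.03 m).
It also fails if it takes over 72 s, if anything falls off the work surface, if the arm or the gripper's body presses on something with over 40 N, if the wrist force passes 120 N, or if a joint passes its speed limit or range.

### The arm

A 7-joint arm with a two-finger parallel gripper is mounted at the origin on the work surface. World frame = base frame: x ahead of the robot, y to its left, z up, the work surface at z = 0. Lengths are in m, angles in rad, forces in N, time in s.
With the tool pointing down it reaches from about 0.35 to 0.9 m from the base axis. Payload 8.1 kg.
Tool frame: the origin (TCP) lies midway between the tips of the shut fingers; the grasp point (between the pads) lies 19 mm behind it; z points along the fingers, y is the line along which they close (so a half turn about z gives the same grasp; the last joint's range is limited). The gripper opens to 92 mm and grips with 3 to 60 N. Pads are 19 mm wide; open, the fingers measure 130 mm over their backs; the gripper's body (75 mm by 190 mm) begins 47 mm behind the grasp point.
Start: joints at [-1.284, 0.434, 0.025, 1.573, -0.012, 1.134, -0.075], TCP at [0.238, 0.578, 0.227] pointing down, gripper open.
Joint ranges: [-2.62, 2.62], [-0.44, 2.09], [-1.27, 1.32], [0.08, 2.57], [-1.32, 4.46], [0.12, 2], [-2.74, 2.74]. Speed limits (rad/s): [2.22, 2.22, 3.01, 3.01, 3.14, 3.14, 3.14].

### API

Orientations are given as a rotation vector (axis times angle).
In Python, from cell import arm gives the robot as it stands.
- The arm moves only by the tool send_rows, never from a script. Its argument "increments" is a list of rows, each a list of 3 entries, a list of its own where there are three numbers: the finger opening in cm, from 0 to 9.18, then the shift along the tool's x, y, z in cm, then the turn, a rotation vector about the tool's x, y, z in rad. A call has 1 to 5 rows; each row shifts and turns the commanded pose from where the row before left it, along the tool's axes as they then stand; what a row does not reach is not made up. A row lasts 1/10 s, in which the tool goes at most 50 mm and 8.59 degrees, less where a joint would pass 70% of its speed; a pose out of reach is approached as far as the arm can. A call is refused whole if a number of a shift passes 5 or a number of a turn 0.15, either way. A call with a gripper value outside its range is refused whole. The fingers move at their own pace and stop on an object; "force" is the grip in N (left out, the last holds). Time passes only in rows, so rows that do not move let the fingers close. It gives the time, the measured TCP pose, the force, the opening and the grip force at its end, in the units of the state.
- arm.observe(): the state, without advancing time (a new reading comes with each control period).
- arm.get_image(name): name is "side" or "top" or "wrist"; returns the picture (400x640x3 uint8, red, green, blue); there is no depth.
- arm.camera_params(name): a dict with "camera_matrix" (3x3 intrinsics, pixels), "R" (3x3) and "t" (3): a world point X has camera coordinates R X + t. Camera axes: x right, y down, z forward; pixel columns grow to the right and rows downward; lengths in m; the calibration is good to about 2 mm. A picture is of the moment at which its call begins: read the wrist's pose just before it. camera_params takes no time and is no camera call; for the wrist camera it gives the pose at the moment of the call.
- arm.sign_off(): hands the job in; it is judged then, once.
The state is a dict: "clock": time; "joints": joint angles; "dq": joint speeds; "joint_efforts": joint torques, N m; "position": TCP position; "ee_rot": TCP orientation; "force": force on the tool from outside, world axes, zero at the start; "ft_torque": the same for the moment, N m; "width": opening from 0.0 (shut) to 1.0 (fully open); "gripper_force": force on a finger pad.
Only numpy, scipy, OpenCV 4.12 (cv2) and the standard library are available. Lean on these libraries where they do the work, as an engineer would, in place of code of your own. Each camera call takes 0.05 s, during which the arm holds its last target. There are 200 camera calls.

## Working session

There is one attempt and no reset: what is moved stays moved. The work goes in short steps, Python scripts to look and compute and a tool call to move; the robot and the scene stay as the last step left them, time stands still between calls to the robot, and variables do not carry over. Pictures are saved under pics/ and viewed, at most 10 in all, crops included, and the job is handed in when it is done.

Besides the shell and the picture viewer there is one more tool, called after "Request:" by a JSON object that holds its "api" and its "payload", one argument or row to a line. send_rows: Moves the arm, as the interface text tells. Its arguments: {"type":"object","properties":{"increments":{"type":"array"},"force":{"type":"number"}},"required":["increments"]}

```bash
mkdir -p pics; ls
python3 - <<'E'
from cell import arm
import cv2
print(arm.observe())
for n in("side","top"):
    im=arm.get_image(n); cv2.imwrite(f"pics/{n}0.png",im[:,:,::-1]); p=arm.camera_params(n); print(n,p)
E
```

```text
pics
{'clock': 0.0, 'joints': array([-1.28359234,  0.43521572,  0.02495396,  1.57411118, -0.01163119,
        1.13395451, -0.07512324]), 'dq': array([ 3.02043944e-04, -2.01848475e-03, -9.37919123e-04, -1.63731272e-04,
       -8.57980973e-05,  5.82090503e-04, -1.16173028e-03]), 'joint_efforts': array([-5.65109385e-04, -6.67827201e+01,  9.84249003e-01, -3.14460039e+01,
       -6.06480846e-02,  4.27859975e-02,  1.77134852e-04]), 'position': array([0.23734508, 0.57763354, 0.22594379]), 'ee_rot': array([-6.08532738e-01, -3.08189158e+00,  2.40528435e-03]), 'force': array([-0.49793751,  0.26369084, -0.71116701]), 'ft_torque': array([ 0.02233483, -0.02257979, -0.06140114]), 'gripper_force': 0.0, 'width': 0.9964854829650894}
side {'camera_matrix': array([[479.35549306,   0.        , 323.66626162],
       [  0.        , 479.35549306, 192.88206208],
       [  0.        ,   0.        ,   1.        ]]), 'R': array([[ 0.91124926, -0.41169237,  0.0115832 ],
       [-0.26564042, -0.60900204, -0.74736315],
       [ 0.3147379 ,  0.67795716, -0.66431479]]), 't': array([-0.51778576,  0.16596982,  1.38932018])}
top {'camera_matrix': array([[474.71064601,   0.        , 327.53098695],
       [  0.        , 474.71064601, 199.45028442],
       [  0.        ,   0.        ,   1.        ]]), 'R': array([[ 0.00316853, -0.9999903 , -0.00305826],
       [-0.99625803, -0.00289253, -0.08638035],
       [ 0.08637067,  0.00332051, -0.99625754]]), 't': array([-0.12600596,  0.50216844,  1.7352161 ])}
```

View pics/side0.png

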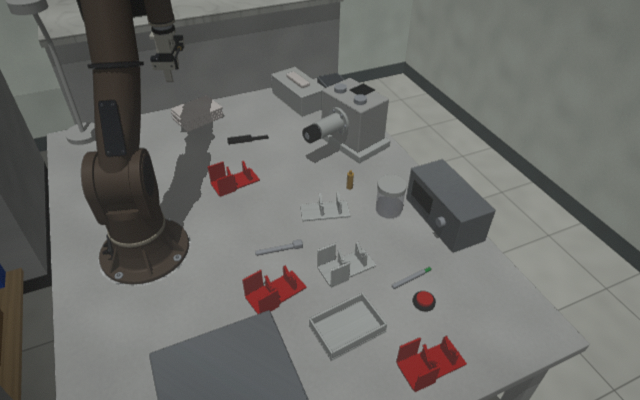

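View pics/top0.png

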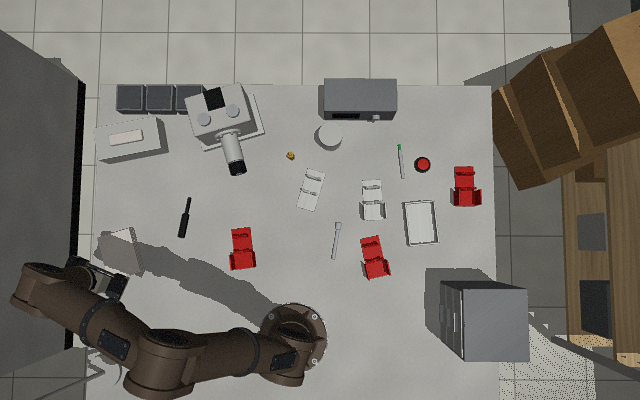

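The plug knob could be confused with these:
- Black knob on the valve stub: top (237,168), side (312,133). This one fits the description.
- Dark caps on top of the module: top (213,97).
- Grey instrument's knob: top (375,118), side (440,222).
- Red button: top (422,164).

The rest is the white part without cheeks at top (311,188). The rack is the white part with cheeks at top (372,200). The red ones are look-alikes.

Next is one close crop of the chosen items.

```bash
cat > h.py <<'E'
import numpy as np,cv2
from cell import arm
from scipy.spatial.transform import Rotation as Ro
def ray(n,uv,P=None):
    p=P or arm.camera_params(n);K,R,t=p["camera_matrix"],p["R"],p["t"]
    return -R.T@t, R.T@np.linalg.solve(K,[uv[0],uv[1],1.])
def onz(n,uv,z,P=None):
    o,d=ray(n,uv,P);return o+d*(z-o[2])/d[2]
def tri(a,b):
    (o1,d1),(o2,d2)=a,b
    s=np.linalg.lstsq(np.c_[d1,-d2],o2-o1,rcond=None)[0];p,q=o1+d1*s[0],o2+d2*s[1]
    return (p+q)/2,np.linalg.norm(p-q)
def proj(n,X,P=None):
    p=P or arm.camera_params(n);c=p["R"]@np.asarray(X)+p["t"];c=p["camera_matrix"]@c;return c[:2]/c[2]
E
python3 - <<'E'
from h import *
t=cv2.imread("pics/top0.png");s=cv2.imread("pics/side0.png")
a=cv2.resize(t[120:225,205:400],None,fx=4,fy=4,interpolation=cv2.INTER_CUBIC)[:, :780]
b=cv2.resize(s[95:295,290:400],None,fx=2.7,fy=2.7,interpolation=cv2.INTER_CUBIC)
cv2.imwrite("pics/ctop.png",a);
c=cv2.resize(s[100:150,295:365],None,fx=4.2,fy=4.2,interpolation=cv2.INTER_CUBIC);d=cv2.resize(s[185:290,290:385],None,fx=5,fy=5,interpolation=cv2.INTER_CUBIC)
W=np.zeros((540,790,3),np.uint8);W[:c.shape[0],:c.shape[1]]=c;W[:d.shape[0],300:300+d.shape[1]]=d;cv2.imwrite("pics/cside.png",W)
for n,im,r in(("top",t,(220,150,252,182)),("side",s,(298,118,330,145))):
    g=im[r[1]:r[3],r[0]:r[2]].max(2)<60
    k,l,st,c=cv2.connectedComponentsWithStats(g.astype(np.uint8));i=1+st[1:,4].argmax()
    m=cv2.minAreaRect(np.argwhere(l==i)[:,::-1].astype(np.float32));print(n,st[i],c[i]+r[:2],m[0]+np.array(r[:2]),m[1:])
E
```

```text
top [  8  10  19  16 204] [237.02941176 167.44117647] [237.04999924 167.65000153] ((13.28156566619873, 16.127614974975586), 71.56504821777344)
side [  5   7  18  18 216] [312.09722222 132.98611111] [311.60000134 133.19999886] ((15.205260276794434, 16.994115829467773), 63.43495178222656)
```

View pics/ctop.png

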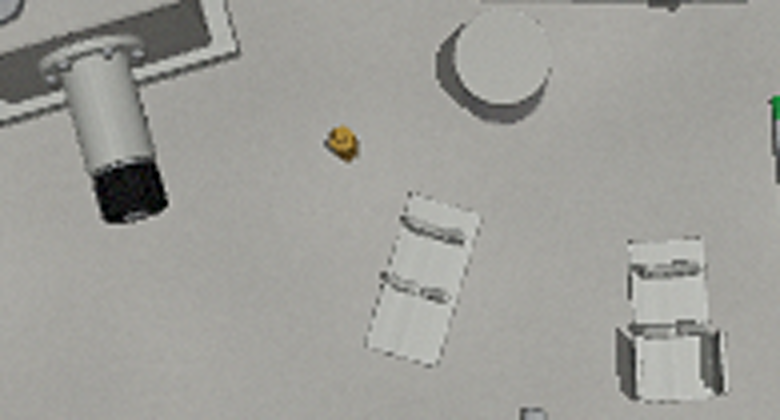

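View pics/cside.png

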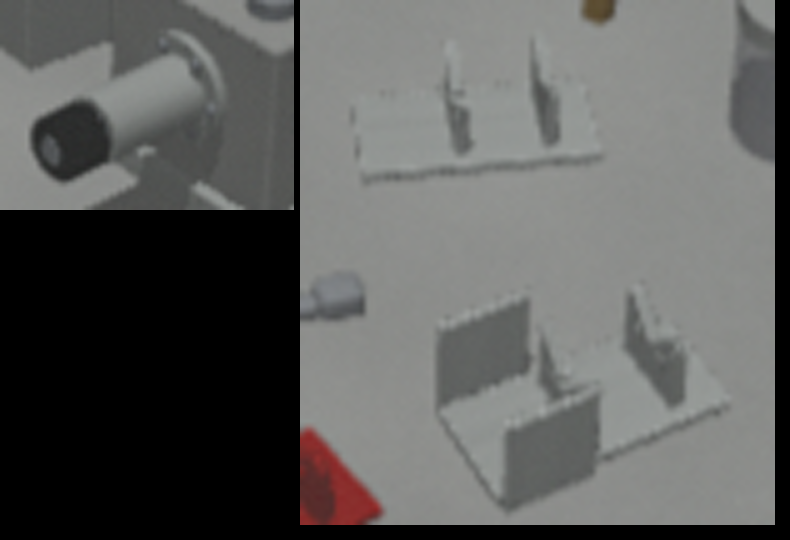

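Run:
```python
from h import *
P=arm.camera_params("top")
f=lambda x,y,z:onz("top",(205+x/4,120+y/4),z,P)[:2]
# port axis
L=[f(65,90,.125),f(92,175,.125)];R=[f(130,70,.125),f(157,160,.125)]
for a,b in(L,R): d=b-a;print("stub edge dir",np.degrees(np.arctan2(-d[1],-d[0])))
d=-(L[1]-L[0]+R[1]-R[0]);d/=np.linalg.norm(d);n=np.array([-d[1],d[0]]);print("width",n@(L[0]-R[0]),d)
k,e=tri(ray("top",(237.05,167.65)),ray("side",(311.6,133.2)));print("knob",k,e)
o=(L[0]+R[0])/2;print("axis offset of knob",n@(k[:2]-o))
for nm,cs,nf,nn in(("rest",[(410,192),(482,214),(437,366),(366,346)],[(403,219),(463,239)],[(383,277),(447,299)]),("rack",[(628,240),(703,238),(722,402),(622,402)],[(634,270),(698,264)],[(632,326),(712,329)])):
    c=[f(*q,.005) for q in cs];print(nm,"base",np.round(c,3).tolist())
    u=(c[0]+c[1]-c[2]-c[3]);print(" ang",np.degrees(np.arctan2(u[1],u[0])),"len",np.linalg.norm(u)/2)
    F=[f(*q,.06) for q in nf];N=[f(*q,.06) for q in nn];mf,mn=sum(F)/2,sum(N)/2
    print(" notch",mf,mn,np.linalg.norm(mf-mn),np.degrees(np.arctan2(*(mf-mn)[::-1])),np.linalg.norm(F[0]-F[1]))
```

```text
stub edge dir 18.582248186261715
stub edge dir 17.509420525592557
width 0.05968159077061882 [0.95088528 0.3095435 ]
knob [0.60684985 0.1928797  0.12067285] 0.0035174519420536916
axis offset of knob 0.002407534686447523
rest base [[0.622, -0.049], [0.602, -0.116], [0.459, -0.075], [0.477, -0.009]]
 ang -15.793754224848124 len 0.14971423225517466
 notch [ 0.58005555 -0.07243524] [ 0.52612836 -0.05643096] 0.05625192364077763 -16.52961586858743 0.05756777251927476
rack base [[0.578, -0.253], [0.58, -0.324], [0.426, -0.34], [0.426, -0.247]]
 ang 1.9901687174791722 len 0.15279644190796826
 notch [ 0.54591043 -0.2839288 ] [ 0.49088942 -0.28907918] 0.05526153997907297 5.3477295876529425 0.05831076882207752
```

The crops confirm the choice:
- **Plug:** black knob on the grey stub at top (237,168), side (312,133).
- **Rest:** white, no cheeks, top (311,188).
- **Rack:** white with cheeks, top (372,200).

The sizes match: stub width 60 mm, notch spacing 56 and 55 mm, knob height 0.121 m. The plan is to work tool-down throughout. I'll straddle the knob from above and unscrew by tilting about the port axis in ratchet strokes.

```bash
cat >> h.py <<'E'
def pose():
    o=arm.observe();return o["position"],Ro.from_rotvec(o["ee_rot"]),o
def down(yaw,roll=0):   # tool x along yaw (deg), z down, rolled about tool x (deg)
    return Ro.from_euler("z",yaw,degrees=True)*Ro.from_euler("x",180,degrees=True)*Ro.from_euler("x",roll,degrees=True)
def plan(p1,R1,w=9.18,vmax=.048,amax=.145,p0=None,R0=None,show=True):
    p,R,_=pose()
    if p0 is not None:p,R=np.array(p0),R0
    v=(R.inv()*R1).as_rotvec();n=int(np.ceil(max(np.linalg.norm(np.array(p1)-p)/vmax,np.linalg.norm(v)/amax,1)))
    rows=[];S,q=R,p.copy()
    for i in range(1,n+1):
        tp=p+(np.array(p1)-p)*i/n;tR=R*Ro.from_rotvec(v*i/n)
        d=np.round(S.inv().apply(tp-q)*100,2);t=np.round((S.inv()*tR).as_rotvec(),3)
        rows.append([w,d.tolist(),t.tolist()]);q=q+S.apply(d/100);S=S*Ro.from_rotvec(t)
    if show:
        for i in range(0,n,5):print(rows[i:i+5])
    return q,S
E
python3 - <<'E'
from h import *
p,R,o=pose();P=arm.camera_params("wrist");
print("cam in tool",R.inv().apply(-P["R"].T@P["t"]-p),"\n",(P["R"]@R.as_matrix()).round(2))
plan([.56,.185,.32],down(18),vmax=.035)
E
```

```text
cam in tool [ 6.90425435e-02 -7.20361387e-06 -1.57649649e-01] 
 [[ 0.    1.    0.  ]
 [-0.96  0.   -0.26]
 [-0.26 -0.    0.96]]
[[9.18, [-2.63, -1.42, -0.55], [-0.0, 0.0, 0.143]], [9.18, [-2.81, -1.02, -0.55], [-0.0, 0.0, 0.144]], [9.18, [-2.93, -0.61, -0.55], [-0.0, 0.0, 0.143]], [9.18, [-2.98, -0.19, -0.55], [-0.0, 0.0, 0.144]], [9.18, [-2.98, 0.24, -0.55], [0.0, 0.001, 0.143]]]
[[9.18, [-2.92, 0.66, -0.56], [-0.0, -0.0, 0.143]], [9.18, [-2.79, 1.07, -0.55], [-0.0, -0.0, 0.144]], [9.18, [-2.61, 1.46, -0.55], [-0.0, -0.0, 0.143]], [9.18, [-2.37, 1.82, -0.56], [-0.0, 0.0, 0.143]], [9.18, [-2.09, 2.14, -0.55], [-0.0, 0.0, 0.144]]]
[[9.18, [-1.76, 2.41, -0.55], [-0.0, 0.0, 0.143]], [9.18, [-1.4, 2.65, -0.56], [-0.0, 0.0, 0.144]], [9.18, [-1.01, 2.81, -0.55], [-0.0, 0.001, 0.143]], [9.18, [-0.59, 2.93, -0.55], [-0.0, -0.0, 0.143]], [9.18, [-0.17, 2.98, -0.56], [-0.0, -0.0, 0.144]]]
[[9.18, [0.26, 2.98, -0.55], [-0.0, 0.0, 0.143]], [9.18, [0.68, 2.91, -0.56], [-0.0, 0.0, 0.144]]]
```

Request:
{"api": "send_rows", "payload": {
  "increments": [
    [9.18, [-2.6, -1.4, -0.55], [0, 0, 0.143]],
    [9.18, [-2.8, -1.0, -0.55], [0, 0, 0.144]],
    [9.18, [-2.9, -0.6, -0.55], [0, 0, 0.143]],
    [9.18, [-3.0, -0.2, -0.55], [0, 0, 0.144]],
    [9.18, [-3.0, 0.25, -0.55], [0, 0, 0.143]]
  ]
}}

```text
clock: 0.6
position: [0.3328, 0.4619, 0.2541]
ee_rot: [-1.659, -2.668, 0.001]
force: [0.5, 0.3, -0.7]
width: 1.003
gripper_force: 0.0
```

Request:
{"api": "send_rows", "payload": {
  "increments": [
    [9.18, [-2.9, 0.65, -0.55], [0, 0, 0.143]],
    [9.18, [-2.8, 1.05, -0.55], [0, 0, 0.144]],
    [9.18, [-2.6, 1.45, -0.55], [0, 0, 0.143]],
    [9.18, [-2.4, 1.8, -0.55], [0, 0, 0.143]],
    [9.18, [-2.1, 2.15, -0.55], [0, 0, 0.144]]
  ]
}}

```text
clock: 1.1
position: [0.427, 0.346, 0.2817]
ee_rot: [-2.49, -1.916, 0.001]
force: [0.4, 0.9, -0.6]
width: 1.002
gripper_force: 0.0
```

Request:
{"api": "send_rows", "payload": {
  "increments": [
    [9.18, [-1.8, 2.4, -0.55], [0, 0, 0.143]],
    [9.18, [-1.4, 2.65, -0.55], [0, 0, 0.144]],
    [9.18, [-1.0, 2.8, -0.55], [0, 0, 0.143]],
    [9.18, [-0.6, 2.95, -0.55], [0, 0, 0.143]],
    [9.18, [-0.2, 3.0, -0.55], [0, 0, 0.144]]
  ]
}}

```text
clock: 1.6
position: [0.5216, 0.2299, 0.3092]
ee_rot: [-3.004, -0.921, 0.001]
force: [0.6, 0.1, -0.6]
width: 1.003
gripper_force: 0.0
```

Request:
{"api": "send_rows", "payload": {
  "increments": [
    [9.18, [0.25, 3.0, -0.55], [0, 0, 0.143]],
    [9.18, [0.7, 2.9, -0.55], [0, 0, 0.144]],
    [9.18, [0, 0, 0], [0, 0, 0]],
    [9.18, [0, 0, 0], [0, 0, 0]]
  ]
}}

```text
clock: 2.0
position: [0.5593, 0.1842, 0.3198]
ee_rot: [3.103, 0.49, -0.001]
force: [0.0, 0.6, 0.4]
width: 1.0
gripper_force: 0.0
```

Run:
```python
from h import *
p,R,o=pose();P=arm.camera_params("wrist");im=arm.get_image("wrist")
np.savez("w1.npz",im=im,K=P["camera_matrix"],R=P["R"],t=P["t"],p=p)
print(p,R.as_matrix().round(3),o["joints"].round(2),P["camera_matrix"][0,0])
for X in([.607,.193,.12],[.626,.199,.12]):print(proj("wrist",X,P))
cv2.imwrite("pics/w1.png",im[:,:,::-1])
```

```text
[0.55933027 0.18421457 0.31984806] [[ 0.951  0.308 -0.001]
 [ 0.308 -0.951 -0.   ]
 [-0.001  0.    -1.   ]] [-0.9   0.35  0.7   1.56 -0.23  1.31 -1.43] 305.6238366098769
[318.39281085 137.12127466]
[318.59755609 119.20033494]
```

View pics/w1.png

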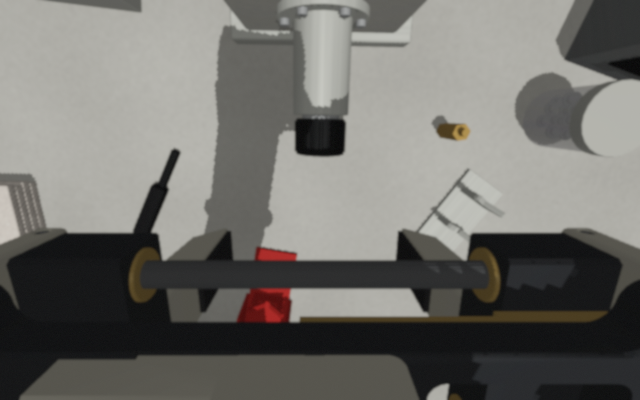

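The wrist view shows the knob at about (320,137) below the stub, which spans u from about 294 to 351, with the axis close to image vertical. The rest is at (455,215).

Run:
```python
from h import *
z=np.load("w1.npz");P=dict(camera_matrix=z["K"],R=z["R"],t=z["t"])
g=(z["im"].max(2)<50).astype(np.uint8);g[200:]=0;g[:,:250]=0;g[:,400:]=0
k,l,st,c=cv2.connectedComponentsWithStats(g);i=1+st[1:,4].argmax();print(st[i],c[i])
for v in range(118,158,4):
    u=np.where(l[v]==i)[0];
    if len(u):print(v,u.min(),u.max())
im=z["im"].mean(2)
for v in(40,60,80,100):
    d=np.diff(cv2.GaussianBlur(im,(5,5),0)[v]);print(v,[(u,round(d[u],1)) for u in range(280,365) if abs(d[u])>6])
```

```text
[ 295  119   50   36 1675] [319.44656716 136.33731343]
122 296 343
126 295 343
130 296 343
134 296 343
138 296 343
142 296 343
146 296 343
150 297 342
154 307 337
40 [(300, np.float64(9.0)), (301, np.float64(13.9)), (302, np.float64(15.4)), (303, np.float64(12.5)), (304, np.float64(7.7)), (351, np.float64(7.2))]
60 [(302, np.float64(8.6)), (303, np.float64(13.9)), (304, np.float64(16.1)), (305, np.float64(13.7)), (306, np.float64(8.8)), (349, np.float64(6.3)), (350, np.float64(8.7)), (351, np.float64(6.8))]
80 [(301, np.float64(6.8)), (302, np.float64(13.0)), (303, np.float64(17.2)), (304, np.float64(15.7)), (305, np.float64(10.1)), (348, np.float64(6.1)), (349, np.float64(9.4)), (350, np.float64(7.7))]
100 [(307, np.float64(8.0)), (308, np.float64(14.3)), (309, np.float64(17.6)), (310, np.float64(15.9)), (311, np.float64(10.8)), (328, np.float64(-7.1)), (329, np.float64(-12.1)), (330, np.float64(-15.3)), (331, np.float64(-14.4)), (332, np.float64(-10.5)), (333, np.float64(-6.5)), (346, np.float64(11.2)), (347, np.float64(19.1)), (348, np.float64(20.2)), (349, np.float64(14.2)), (350, np.float64(7.0))]
```

Run:
```python
from h import *
z=np.load("w1.npz");P=dict(camera_matrix=z["K"],R=z["R"],t=z["t"])
b=onz("w",(319.8,118.5),.146,P);f=onz("w",(319.8,155.5),.115,P);m=onz("w",(319.8,136),.147,P)
print("back",b,"front",f,"mid",m)
for yaw in(17,18,19):
    d=np.array([np.cos(np.radians(yaw)),np.sin(np.radians(yaw)),0]);n=np.array([d[1],-d[0],0]);o=np.array([m[0],m[1],.12])
    e=[proj("w",o+d*s+n*.031*np.cos(.15)+[0,0,.031*np.sin(.15)],P) for s in(.03,.06,.09,.11)]
    print(yaw,np.round(e,1).tolist())
```

```text
back [0.62719831 0.19849424 0.146     ] front [0.58692638 0.18457159 0.115     ] mid [0.61014526 0.19288775 0.147     ]
17 [[347.7, 107.6], [349.0, 78.6], [350.3, 48.2], [351.2, 27.2]]
18 [[347.2, 107.1], [348.0, 78.1], [348.8, 47.7], [349.4, 26.6]]
19 [[346.8, 106.6], [347.1, 77.6], [347.4, 47.1], [347.6, 26.0]]
```

```bash
cat >> h.py <<'E'
O=np.array([.6265,.1985,.12]);YAW=17.5
D=np.array([np.cos(np.radians(YAW)),np.sin(np.radians(YAW)),0])
def knobtcp(roll,s,back=0): # TCP to grasp knob at plug-axis coord s (m, along port dir from O), backed off
    R=down(YAW,roll);return O+D*s+R.apply([0,0,.019-back]),R
E
python3 - <<'E'
from h import *
a=knobtcp(40,-.015,.09);q=plan(*a,amax=.13);print()
plan(*knobtcp(40,-.015),p0=q[0],R0=q[1],vmax=.031)
E
```

```text
[[9.18, [0.89, 0.9, 2.42], [0.116, 0.001, 0.002]], [9.18, [0.88, 1.17, 2.3], [0.117, 0.0, 0.001]], [9.18, [0.89, 1.43, 2.15], [0.116, 0.001, 0.002]], [9.18, [0.88, 1.67, 1.97], [0.116, 0.001, 0.001]], [9.18, [0.89, 1.89, 1.76], [0.116, 0.001, 0.002]]]
[[9.18, [0.89, 2.07, 1.54], [0.117, 0.001, 0.001]]]

[[9.18, [-0.0, 0.0, 3.0], [-0.0, -0.0, 0.0]], [9.18, [-0.0, 0.0, 3.0], [-0.0, -0.0, 0.0]], [9.18, [-0.0, 0.01, 3.0], [-0.0, -0.0, 0.0]]]
```

Request:
{"api": "send_rows", "payload": {
  "increments": [
    [9.18, [0.9, 0.9, 2.4], [0.116, 0, 0.002]],
    [9.18, [0.9, 1.15, 2.3], [0.117, 0, 0.001]],
    [9.18, [0.9, 1.45, 2.15], [0.116, 0, 0.002]],
    [9.18, [0.9, 1.65, 1.95], [0.116, 0, 0.001]],
    [9.18, [0.9, 1.9, 1.75], [0.116, 0, 0.002]]
  ]
}}

```text
clock: 2.55
position: [0.616, 0.1572, 0.1995]
ee_rot: [-2.528, -0.394, 0.118]
force: [-0.0, 1.4, 0.2]
width: 1.005
gripper_force: 0.0
```

Request:
{"api": "send_rows", "payload": {
  "increments": [
    [9.18, [0.9, 2.05, 1.55], [0.117, 0, 0]],
    [9.18, [0, 0, 0], [0, 0, 0]],
    [9.18, [0, 0, 0], [0, 0, 0]]
  ]
}}

```text
clock: 2.85
position: [0.6263, 0.1502, 0.1735]
ee_rot: [-2.419, -0.371, 0.143]
force: [0.1, 0.5, 1.2]
width: 0.998
gripper_force: 0.0
```

Run:
```python
from h import *
p,R,o=pose();print(p,o["joints"].round(2),R.as_matrix().round(3).tolist())
q=plan(*knobtcp(40,-.015),vmax=.031)
im=arm.get_image("wrist");cv2.imwrite("pics/w2.png",im[:,:,::-1])
```

```text
[0.62631724 0.15023613 0.17345051] [-0.23  0.72  0.44  1.53 -0.9   1.45 -0.75] [[0.953, 0.227, -0.198], [0.301, -0.731, 0.612], [-0.006, -0.644, -0.765]]
[[9.18, [0.0, -0.03, 2.98], [-0.0, 0.002, -0.001]], [9.18, [0.0, -0.02, 2.99], [-0.001, 0.001, -0.001]], [9.18, [-0.0, -0.03, 2.98], [-0.0, 0.002, -0.001]]]
```

View pics/w2.png

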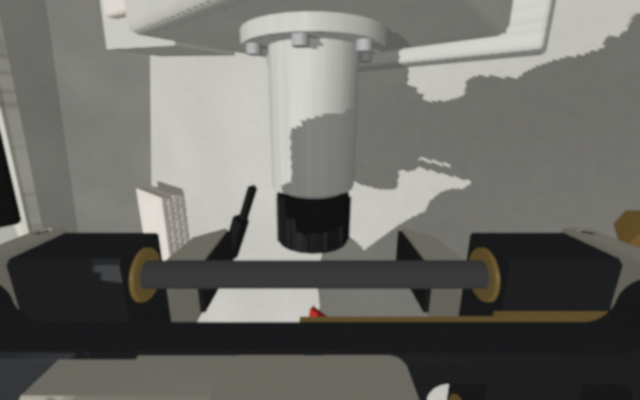

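The knob appears at u 277 to 350, centre about (313.5,215), against a gripper centre near u=319. I'll triangulate with the first wrist view before closing in.

Run:
```python
from h import *
z=np.load("w1.npz");P1=dict(camera_matrix=z["K"],R=z["R"],t=z["t"]);P=arm.camera_params("wrist")
im=cv2.imread("pics/w2.png");g=(im.max(2)<55)
for v in(200,206,212,220,228):
    u=np.where(g[v,265:365])[0]+265;print(v,u.min(),u.max())
print(proj("w",O-.02*D,P),proj("w",O+.05*D,P))
# lateral plane triangulation: perpendicular to D
n=np.array([-D[1],D[0],0]);A=[]
for uv,Q in(((319.8,137),P1),((313.5,212),P)):
    o,d=ray("w",uv,Q);o=o-O;A.append((np.array([n@o,o[2]]),np.array([n@d,d[2]])))
s=np.linalg.solve(np.c_[A[0][1],-A[1][1]],A[1][0]-A[0][0]);print("lateral,dz",A[0][0]+A[0][1]*s[0])
```

```text
200 278 348
206 279 348
212 279 348
220 279 348
228 279 347
[314.21804967 217.20750907] [314.36083796 126.36722125]
lateral,dz [-0.00095544  0.00202577]
```

The expected u is 314.2, so this agrees to within about 2 mm. I'll go in and grip.

Request:
{"api": "send_rows", "payload": {
  "increments": [
    [9.18, [0, 0, 3.0], [0, 0.002, 0]],
    [9.18, [0, 0, 3.0], [0, 0.001, 0]],
    [9.18, [0, 0, 3.0], [0, 0, 0]],
    [9.18, [0, 0, 0], [0, 0, 0]],
    [5, [0, 0, 0], [0, 0, 0]]
  ],
  "force": 40
}}

```text
clock: 3.4
position: [0.6093, 0.2076, 0.1086]
ee_rot: [-2.419, -0.377, 0.133]
force: [0.1, -0.9, -0.1]
width: 0.951
gripper_force: 0.0
```

Request:
{"api": "send_rows", "payload": {
  "increments": [
    [4.5, [0, 0, 0], [0, 0, 0]],
    [4.5, [0, 0, 0], [0, 0, 0]],
    [4.5, [0, 0, 0], [0, 0, 0]],
    [4.5, [0, 0, 0], [0, 0, 0]]
  ],
  "force": 40
}}

```text
clock: 3.8
position: [0.61, 0.2048, 0.1069]
ee_rot: [-2.42, -0.371, 0.134]
force: [0.3, -0.0, -0.1]
width: 0.615
gripper_force: 0.0
```

Run:
```python
from h import *
p,R,o=pose();print(p,R.as_matrix().round(3).tolist(),o["force"],o["ft_torque"],o["joints"].round(2),o["width"])
print(p-knobtcp(40,-.015)[0])
```

```text
[0.60999728 0.20476349 0.10691565] [[0.954, 0.23, -0.191], [0.299, -0.731, 0.613], [0.001, -0.642, -0.766]] [ 0.33225543 -0.02820981 -0.05320566] [-0.73495115 -0.06066787  0.00263033] [-0.29  0.76  0.4   1.63 -0.97  1.3  -0.7 ] 0.614910318538684
[ 0.00147555 -0.00087363  0.00147049]
```

Request:
{"api": "send_rows", "payload": {
  "increments": [
    [4.5, [0, 0, 0], [0, 0, 0]],
    [4.5, [0, 0, 0], [0, 0, 0]],
    [4.5, [0, 0, 0], [0, 0, 0]],
    [4.5, [-0.09, 0.26, -0.02], [-0.14, 0, 0]],
    [4.5, [-0.09, 0.26, -0.02], [-0.14, 0, 0]]
  ],
  "force": 40
}}

```text
clock: 4.3
position: [0.61, 0.1995, 0.104]
ee_rot: [-2.699, -0.41, 0.085]
force: [-0.3, -3.0, -4.0]
width: 0.602
gripper_force: 39.6
```

Request:
{"api": "send_rows", "payload": {
  "increments": [
    [4.5, [-0.09, 0.26, -0.02], [-0.14, 0, 0]],
    [4.5, [-0.09, 0.26, -0.02], [-0.14, 0, 0]],
    [4.5, [-0.09, 0.26, -0.02], [-0.14, 0, 0]],
    [4.5, [0, 0, 0], [0, 0, 0]]
  ]
}}

```text
clock: 4.7
position: [0.6072, 0.1933, 0.1018]
ee_rot: [3.092, 0.484, -0.001]
force: [-2.2, -5.2, 5.4]
width: 0.601
gripper_force: 39.8
```

Run:
```python
from h import *
p,R,o=pose();print(p,R.as_matrix().round(3).tolist(),o["force"],o["ft_torque"],o["joints"].round(2),o["width"],o["gripper_force"])
print((p-O-R.apply([0,0,.019])))
```

```text
[0.60720924 0.19327073 0.10184787] [[0.952, 0.305, 0.001], [0.305, -0.952, -0.012], [-0.002, 0.011, -1.0]] [-2.15536597 -5.19512781  5.35327809] [-0.89479815  0.58792033 -0.05808095] [-0.86  0.67  0.74  1.72 -0.52  0.96 -1.19] 0.6012915351176766 39.78195905685425
[-0.01931723 -0.00500862  0.00084657]
```

Request:
{"api": "send_rows", "payload": {
  "increments": [
    [4.5, [-0.09, 0.26, -0.02], [-0.14, 0, 0]],
    [4.5, [-0.09, 0.26, -0.02], [-0.14, 0, 0]],
    [4.5, [-0.09, 0.26, -0.02], [-0.14, 0, 0]],
    [4.5, [-0.09, 0.26, -0.02], [-0.14, 0, 0]],
    [4.5, [-0.09, 0.26, -0.02], [-0.14, 0, 0]]
  ]
}}

```text
clock: 5.2
position: [0.6066, 0.1788, 0.1073]
ee_rot: [2.411, 0.367, 0.134]
force: [-4.5, -5.1, -0.9]
width: 0.6
gripper_force: 39.7
```

Request:
{"api": "send_rows", "payload": {
  "increments": [
    [4.5, [0, 0, 0], [0, 0, 0]]
  ]
}}

```text
clock: 5.3
position: [0.6046, 0.1791, 0.1046]
ee_rot: [2.401, 0.374, 0.127]
force: [-12.0, -1.1, 4.2]
width: 0.602
gripper_force: 39.7
```

Run:
```python
from h import *
p,R,o=pose();print(p,R.as_matrix().round(3).tolist(),o["force"],o["ft_torque"],o["joints"].round(2),o["width"],o["gripper_force"])
g=p-R.apply([0,0,.019])-O;print("grasp rel O: along",g@D,"lat",g@[-D[1],D[0],0],"dz",g[2])
```

```text
[0.60464036 0.179134   0.10457071] [[0.954, 0.233, 0.191], [0.301, -0.718, -0.628], [-0.009, 0.656, -0.755]] [-12.03718037  -1.07839607   4.22858097] [ 0.04315864  1.93561034 -1.37232016] [-1.32  1.01  1.07  1.69 -0.16  0.98 -1.64] 0.6018971498515517 39.68951761722565
grasp rel O: along -0.026541014781044328 lat 0.0005697309391758353 dz -0.0010912435311837138
```

Request:
{"api": "send_rows", "payload": {
  "increments": [
    [9.18, [0, 0, 0], [0, 0, 0]],
    [9.18, [0, 0, 0], [0, 0, 0]],
    [9.18, [0, 0, 0], [0, 0, 0]],
    [9.18, [0, 0, 0], [0, 0, 0]]
  ]
}}

```text
clock: 5.7
position: [0.6084, 0.1798, 0.1068]
ee_rot: [2.417, 0.37, 0.136]
force: [0.1, -0.0, -0.2]
width: 0.899
gripper_force: 0.0
```

Run:
```python
from h import *
p,R,o=pose();g=p-R.apply([0,0,.019])-O;print("along",g@D,"lat",g@[-D[1],D[0],0],"dz",g[2],o["width"],o["force"])
plan(*knobtcp(0,-.025),amax=.13)
```

```text
along -0.022861403134577515 lat -0.00015500635108304638 dz 0.0013375167593302761 0.8993994147196076 [ 0.06647079 -0.0112236  -0.2013    ]
[[9.18, [-0.04, -0.22, -0.06], [0.117, -0.0, -0.0]], [9.18, [-0.03, -0.23, -0.03], [0.117, -0.0, -0.001]], [9.18, [-0.04, -0.22, -0.01], [0.116, -0.0, 0.0]], [9.18, [-0.03, -0.23, 0.02], [0.117, -0.0, -0.0]], [9.18, [-0.04, -0.23, 0.05], [0.117, -0.0, -0.0]]]
[[9.18, [-0.03, -0.21, 0.07], [0.117, -0.0, -0.001]]]
```

Request:
{"api": "send_rows", "payload": {
  "increments": [
    [9.18, [-0.02, -0.27, -0.05], [0.14, 0, 0]],
    [9.18, [-0.02, -0.27, -0.04], [0.14, 0, 0]],
    [9.18, [-0.02, -0.27, -0.02], [0.14, 0, 0]],
    [9.18, [-0.02, -0.27, -0.02], [0.14, 0, 0]],
    [9.18, [-0.02, -0.27, -0.02], [0.14, 0, 0]]
  ]
}}

```text
clock: 6.2
position: [0.6043, 0.192, 0.1047]
ee_rot: [-3.1, -0.476, -0.006]
force: [-0.1, -0.2, -1.5]
width: 1.0
gripper_force: 0.0
```

Request:
{"api": "send_rows", "payload": {
  "increments": [
    [9.18, [0, -0.27, -0.02], [0.14, 0, 0]],
    [9.18, [0, -0.27, -0.02], [0.14, 0, 0]],
    [9.18, [0, -0.27, -0.02], [0.14, 0, 0]],
    [9.18, [0, -0.27, -0.02], [0.14, 0, 0]],
    [9.18, [0, -0.27, -0.02], [0.14, 0, 0]]
  ]
}}

```text
clock: 6.7
position: [0.6012, 0.2024, 0.1093]
ee_rot: [-2.414, -0.37, 0.129]
force: [-0.5, -0.2, -0.4]
width: 0.996
gripper_force: 0.0
```

Request:
{"api": "send_rows", "payload": {
  "increments": [
    [9.18, [0, 0, 0], [0, 0, 0]],
    [9.18, [0, 0, 0], [0, 0, 0]]
  ]
}}

```text
clock: 6.9
position: [0.6001, 0.2023, 0.1068]
ee_rot: [-2.423, -0.369, 0.134]
force: [-0.1, 0.1, -0.2]
width: 1.0
gripper_force: 0.0
```

Run:
```python
from h import *
p,R,o=pose();g=p-R.apply([0,0,.019])-O;print("along",g@D,"lat",g@[-D[1],D[0],0],"dz",g[2],o["width"],o["force"],(down(YAW).inv()*R).as_euler("xyz",degrees=True),o["joints"].round(2))
plan(*knobtcp(42,-.025),amax=.13)
im=arm.get_image("wrist");P=arm.camera_params("wrist")
g=(im.max(2)<55).astype(np.uint8);g[245:]=0;g[:,:250]=0;g[:,385:]=0;k,l,st,c=cv2.connectedComponentsWithStats(g);i=1+st[1:,4].argmax();print(st[i],c[i]);print([proj("w",O+D*s,P).round(1).tolist() for s in(-.02,-.03)])
```

```text
along -0.024080632546150407 lat -0.0005827790765146976 dz 0.0014150577443480666 0.9998191618374777 [-0.14498139  0.11490853 -0.16661595] [ 3.98162217e+01 -3.07695055e-02  1.84395573e-01] [-0.27  0.74  0.36  1.66 -0.95  1.27 -0.7 ]
[[9.18, [-0.1, -0.03, 0.14], [0.038, -0.002, -0.003]]]
[346 225  27  20 277] [362.44043321 237.01083032]
[[316.7, 256.3], [316.6, 274.3]]
```

Request:
{"api": "send_rows", "payload": {
  "increments": [
    [4.5, [0, 0, 0.1], [0, 0, 0]],
    [4.5, [0, 0, 0], [0, 0, 0]],
    [4.5, [0, 0, 0], [0, 0, 0]],
    [4.5, [0, 0, 0], [0, 0, 0]],
    [4.5, [0, 0, 0], [0, 0, 0]]
  ]
}}

```text
clock: 7.45
position: [0.5993, 0.2039, 0.1062]
ee_rot: [-2.421, -0.372, 0.135]
force: [-0.5, -8.2, -3.1]
width: 0.615
gripper_force: 4.3
```

Request:
{"api": "send_rows", "payload": {
  "increments": [
    [4.5, [0, 0, 0], [0, 0, 0]],
    [4.5, [0, 0, 0], [0, 0, 0]],
    [4.5, [0, 0, 0], [0, 0, 0]],
    [4.5, [-0.09, 0.26, -0.02], [-0.14, 0, 0]],
    [4.5, [-0.09, 0.26, -0.02], [-0.14, 0, 0]]
  ]
}}

```text
clock: 7.95
position: [0.5989, 0.1972, 0.1033]
ee_rot: [-2.7, -0.408, 0.088]
force: [-5.8, -4.9, -5.3]
width: 0.598
gripper_force: 39.8
```

Request:
{"api": "send_rows", "payload": {
  "increments": [
    [4.5, [-0.1, 0.26, -0.02], [-0.14, 0, 0]],
    [4.5, [-0.1, 0.26, -0.02], [-0.14, 0, 0]],
    [4.5, [-0.1, 0.26, -0.02], [-0.14, 0, 0]],
    [4.5, [-0.1, 0.26, -0.02], [-0.14, 0, 0]]
  ]
}}

```text
clock: 8.35
position: [0.598, 0.1869, 0.1032]
ee_rot: [2.962, 0.45, 0.034]
force: [0.1, -10.3, -7.4]
width: 0.602
gripper_force: 39.9
```

Run:
```python
from h import *
p,R,o=pose();g=p-R.apply([0,0,.019])-O;print("along",g@D,"lat",g@[-D[1],D[0],0],"dz",g[2],o["width"],o["force"],o["ft_torque"],(down(YAW).inv()*R).as_euler("xyz",degrees=True),o["joints"].round(2))
```

```text
along -0.03063832611215125 lat 0.00028193604771444523 dz 0.0019624291970108954 0.601700844667102 [  0.13645825 -10.28794405  -7.43431536] [-2.11343986  0.54069723 -0.74789595] [-8.43710473  0.04398569  0.21548295] [-0.97  0.67  0.78  1.75 -0.39  0.92 -1.34]
```

Request:
{"api": "send_rows", "payload": {
  "increments": [
    [4.5, [-0.1, 0.26, -0.02], [-0.14, 0, 0]],
    [4.5, [-0.1, 0.26, -0.02], [-0.14, 0, 0]],
    [4.5, [-0.1, 0.26, -0.02], [-0.14, 0, 0]],
    [4.5, [0, 0, 0], [0, 0, 0]]
  ]
}}

```text
clock: 8.75
position: [0.5952, 0.18, 0.1036]
ee_rot: [2.54, 0.395, 0.108]
force: [-4.8, -4.6, 0.3]
width: 0.601
gripper_force: 39.5
```

Request:
{"api": "send_rows", "payload": {
  "increments": [
    [4.5, [-0.3, 0, 0], [0, 0, 0]],
    [4.5, [-0.4, 0, 0], [0, 0, 0]],
    [4.5, [0, 0, 0], [0, 0, 0]]
  ]
}}

```text
clock: 9.05
position: [0.5911, 0.1797, 0.1047]
ee_rot: [2.556, 0.393, 0.114]
force: [3.0, 0.5, -3.9]
width: 0.603
gripper_force: 39.5
```

Run:
```python
from h import *
p,R,o=pose();g=p-R.apply([0,0,.019])-O;print("along",g@D,"lat",g@[-D[1],D[0],0],"dz",g[2],o["width"],o["force"],o["ft_torque"],(down(YAW).inv()*R).as_euler("xyz",degrees=True),o["joints"].round(2))
```

```text
along -0.03942985189444071 lat 0.0027771428836897635 dz 0.0008127558927390199 0.6027244165532055 [ 3.04364479  0.50607922 -3.90442565] [1.09279159 0.12549001 0.51324204] [-3.20627020e+01  6.12950925e-02 -3.16950468e-03] [-1.27  0.87  0.99  1.75 -0.17  0.93 -1.61]
```

Request:
{"api": "send_rows", "payload": {
  "increments": [
    [4.5, [-0.5, 0, 0], [0, 0, 0]],
    [4.5, [-1, 0, 0], [0, 0, 0]],
    [4.5, [-1, 0, 0], [0, 0, 0]],
    [4.5, [0, 0, 0], [0, 0, 0]]
  ],
  "force": 55
}}

```text
clock: 9.45
position: [0.5644, 0.1704, 0.1044]
ee_rot: [2.555, 0.391, 0.109]
force: [-1.8, 1.5, -5.9]
width: 0.6
gripper_force: 54.4
```

Run:
```python
from h import *
p,R,o=pose();g=p-R.apply([0,0,.019])-O;print("along",g@D,"lat",g@[-D[1],D[0],0],"dz",g[2],o["width"],o["force"],o["ft_torque"],(down(YAW).inv()*R).as_euler("xyz",degrees=True))
im=arm.get_image("top");cv2.imwrite("pics/t2.png",cv2.resize(im[110:200,195:295,::-1],None,fx=6,fy=6,interpolation=cv2.INTER_CUBIC))
```

```text
along -0.06758539172407847 lat 0.0019668006284898447 dz 0.0005005431511638375 0.6000651896687426 [-1.8414245   1.54497327 -5.89937671] [ 1.20780376  1.18514262 -0.07729214] [-32.14369954  -0.16998208   0.13696972]
```

Request:
{"api": "send_rows", "payload": {
  "increments": [
    [4.5, [-1.5, 0, 0], [0, 0, 0]],
    [4.5, [-1.5, 0, 0], [0, 0, 0]],
    [4.5, [-1.5, 0, 0], [0, 0, 0]],
    [4.5, [-1.5, 0, 0], [0, 0, 0]],
    [4.5, [-0.5, 0, 0], [0, 0, 0]]
  ]
}}

```text
clock: 10.0
position: [0.5039, 0.1505, 0.1052]
ee_rot: [2.554, 0.39, 0.111]
force: [-0.3, -0.1, -3.2]
width: 0.601
gripper_force: 54.6
```

Request:
{"api": "send_rows", "payload": {
  "increments": [
    [4.5, [0, 0, 0], [0, 0, 0]],
    [4.5, [0, 0, 0], [0, 0, 0]]
  ]
}}

```text
clock: 10.2
position: [0.506, 0.1517, 0.1053]
ee_rot: [2.554, 0.391, 0.115]
force: [0.1, -0.0, -2.5]
width: 0.599
gripper_force: 54.6
```

Run:
```python
from h import *
p,R,o=pose();g=p-R.apply([0,0,.019])-O;print("along",g@D,"lat",g@[-D[1],D[0],0],"dz",g[2],o["width"],o["force"],o["ft_torque"],(down(YAW).inv()*R).as_euler("xyz",degrees=True))
a=arm.get_image("side")[90:190,240:390,::-1];b=arm.get_image("top")[110:210,195:295,::-1]
cv2.imwrite("pics/p3.png",cv2.resize(np.hstack([a,b]),None,fx=3.2,fy=3.2,interpolation=cv2.INTER_CUBIC))
```

```text
along -0.12904125538832759 lat 0.0017584689782890323 dz 0.001396815025435122 0.5993520404194784 [ 0.14806861 -0.04410465 -2.46199664] [ 0.852085    0.52264658 -0.01419326] [-32.20060329   0.06660894   0.05653222]
```

View pics/p3.png

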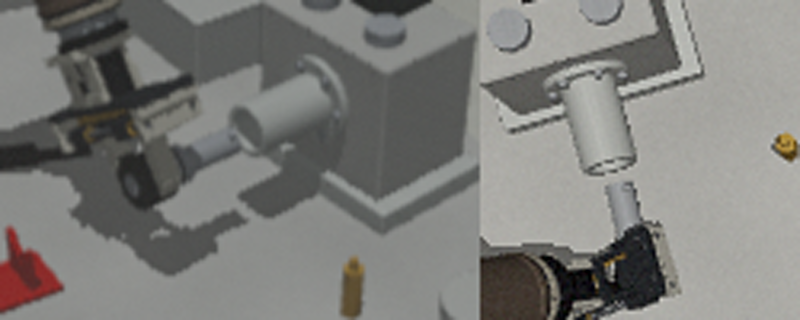

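The plug is out and level in the fingers, its tip just short of the mouth (tip at crop (622,183), mouth at (608,170)). Next I'll cross-check the rest and rack positions using the side view.

Run:
```python
from h import *
P=arm.camera_params("side");f=lambda x,y,z:onz("side",(290+(x-300)/5,185+y/5),z,P)[:2].round(4)
print("rest base near",f(352,105,.005),f(362,182,.0),"far",f(603,158,.0))
print("rest plates near",f(450,40,.062),f(463,92,.062),"far",f(538,35,.062),f(553,92,.062))
print("rack base: nearL",f(437,412,0),"nearR",f(506,510,0),"far R",f(728,407,0))
print("cheek tops L",f(437,328,.072),f(528,296,.072),"R",f(506,427,.072),f(598,393,.072))
print("plates near",f(543,330,.062),"far",f(635,288,.062),f(685,345,.062))
```

```text
rest base near [ 0.4812 -0.0122] [ 0.4624 -0.0742] far [ 0.6089 -0.1152]
rest plates near [ 0.5375 -0.0386] [ 0.5254 -0.0852] far [ 0.5897 -0.0563] [ 0.5755 -0.1071]
rack base: nearL [ 0.4314 -0.26  ] nearR [ 0.4382 -0.3373] far R [ 0.5833 -0.3229]
cheek tops L [ 0.4308 -0.2608] [ 0.486  -0.2596] R [ 0.4362 -0.3379] [ 0.4904 -0.3368]
plates near [ 0.487  -0.2774] far [ 0.5474 -0.2701] [ 0.5532 -0.3184]
```

Run:
```python
from h import *
plan([.527,.036,.22],down(-16),w=4.5,amax=.12,vmax=.03)
```

```text
[[4.5, [-0.21, 2.28, -0.5], [0.078, -0.024, 0.081]], [4.5, [-0.03, 2.25, -0.67], [0.078, -0.023, 0.081]], [4.5, [0.12, 2.19, -0.85], [0.078, -0.024, 0.081]], [4.5, [0.28, 2.09, -1.02], [0.078, -0.023, 0.081]], [4.5, [0.41, 1.99, -1.19], [0.078, -0.024, 0.081]]]
[[4.5, [0.54, 1.84, -1.35], [0.078, -0.023, 0.081]], [4.5, [0.66, 1.69, -1.5], [0.078, -0.024, 0.082]]]
```

Request:
{"api": "send_rows", "payload": {
  "increments": [
    [4.5, [-0.2, 2.3, -0.5], [0.078, -0.024, 0.081]],
    [4.5, [0, 2.25, -0.7], [0.078, -0.023, 0.081]],
    [4.5, [0.1, 2.2, -0.85], [0.078, -0.024, 0.081]],
    [4.5, [0.3, 2.1, -1.0], [0.078, -0.023, 0.081]],
    [4.5, [0.4, 2.0, -1.2], [0.078, -0.024, 0.081]]
  ]
}}

```text
clock: 10.8
position: [0.5213, 0.0675, 0.1886]
ee_rot: [2.978, -0.179, 0.037]
force: [0.5, -0.2, -4.3]
width: 0.603
gripper_force: 54.6
```

Request:
{"api": "send_rows", "payload": {
  "increments": [
    [4.5, [0.55, 1.85, -1.35], [0.078, -0.023, 0.081]],
    [4.5, [0.65, 1.7, -1.5], [0.078, -0.024, 0.082]],
    [4.5, [0, 0, 0], [0, 0, 0]],
    [4.5, [0, 0, 0], [0, 0, 0]],
    [4.5, [0, 0, 0], [0, 0, 0]]
  ]
}}

```text
clock: 11.3
position: [0.5263, 0.036, 0.2197]
ee_rot: [3.11, -0.435, -0.003]
force: [0.1, 0.1, -2.8]
width: 0.601
gripper_force: 54.7
```

Run:
```python
from h import *
p,R,o=pose();P=arm.camera_params("wrist");im=arm.get_image("wrist")
np.savez("w3.npz",im=im,K=P["camera_matrix"],R=P["R"],t=P["t"],p=p,rv=R.as_rotvec())
print(p,R.as_matrix().round(3).tolist(),o["joints"].round(2),o["force"],o["width"])
cv2.imwrite("pics/w3.png",im[:,:,::-1])
```

```text
[0.52630197 0.03596953 0.21969588] [[0.962, -0.275, -0.002], [-0.275, -0.962, -0.0], [-0.002, 0.001, -1.0]] [-0.94  0.43  1.08  1.87 -0.42  1.1  -1.55] [ 0.09322218  0.14443723 -2.84679469] 0.6006488422552683
```

View pics/w3.png

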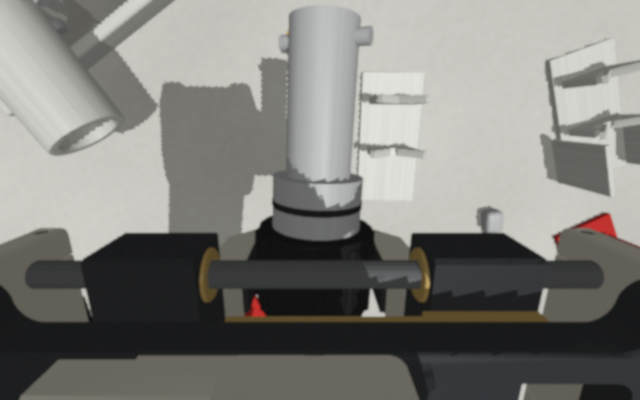

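The rest's plates are at (361..427, 99) and (356..425, 152). The plug's pins are at (285,42) and (365,37), and the land edge is at about (318,173).

Run:
```python
from h import *
z=np.load("w3.npz");P=dict(camera_matrix=z["K"],R=z["R"],t=z["t"]);p=z["p"];R=Ro.from_rotvec(z["rv"])
T=lambda X:R.inv().apply(X-p).round(4)
za=p[2]+.019
print("pins",T(onz("w",(325,39.5),za,P)),"land edge",T(onz("w",(318,173),za+.02,P)),"shank edges",T(onz("w",(290,100),za,P)),T(onz("w",(356,100),za,P)))
g=lambda u,v,h:onz("w",(u,v),h,P)[:2]
F=[g(361,97,.062),g(427,101,.062)];N=[g(356,149,.062),g(425,155,.062)]
print("far",F,sum(F)/2,np.linalg.norm(F[0]-F[1]));print("near",N,sum(N)/2)
d=sum(F)-sum(N);print(np.linalg.norm(d)/2,np.degrees(np.arctan2(d[1],d[0])))
e=g(425,73,.005)-g(413,199,.005);print("base edge",np.degrees(np.arctan2(e[1],e[0])),np.linalg.norm(e),g(425,73,.005),g(413,199,.005))
cv2.imwrite("pics/w3c.png",cv2.resize(z["im"][30:210,345:640,::-1],None,fx=2.7,fy=2.7,interpolation=cv2.INTER_CUBIC))
```

```text
pins [ 0.1024  0.0048 -0.0192] land edge [ 0.0504  0.0018 -0.0391] shank edges [ 0.0787 -0.0101 -0.0192] [ 0.0787  0.0184 -0.0191]
far [array([ 0.59984002, -0.03344297]), array([ 0.57838337, -0.09500761])] [ 0.58911169 -0.06422529] 0.06519657017220275
near [array([ 0.5520496 , -0.01660403]), array([ 0.52658338, -0.08344216])] [ 0.53931649 -0.0500231 ]
0.051780931967082784 -15.918787834110578
base edge -16.31289106272115 0.1483117342691922 [ 0.60581142 -0.11839787] [ 0.46347041 -0.07673967]
```

View pics/w3c.png

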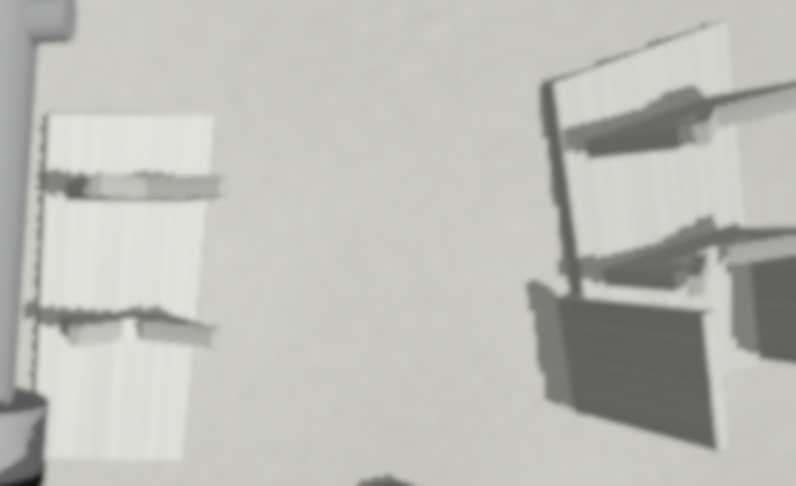

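Run:
```python
from h import *
z=np.load("w3.npz");P=dict(camera_matrix=z["K"],R=z["R"],t=z["t"])
g=lambda x,y,h:onz("w",(345+x/2.7,30+y/2.7),h,P)[:2]
F=g(145,185,.039);N=g(129,330,.030);print("rest V",F,N,np.linalg.norm(F-N),np.degrees(np.arctan2(*(F-N)[::-1])))
c=[g(47,114,.005),g(215,116,.005),g(183,460,.005)];print("base",np.round(c,4).tolist(),"farmid",(c[0]+c[1])/2,np.linalg.norm(c[0]-c[1]))
e=np.array([np.cos(np.radians(-16)),np.sin(np.radians(-16))]);print("seat from F,N",F-.066*e,N-.010*e)
# rack: base far corners, cheek
c=[g(545,82,.005),g(722,22,.005)];print("rack base far",np.round(c,4).tolist(),np.linalg.norm(c[0]-c[1]))
print("Lcheek inner bottom/top",g(562,298,.005),g(712,312,.072),g(718,447,.072))
a=g(545,82,.005)-g(575,295,.005);print(np.degrees(np.arctan2(a[1],a[0])))
print("plate V",g(690,128,.039),g(690,278,.03))
```

```text
rest V [ 0.5877587  -0.07489329] [ 0.53266953 -0.05906041] 0.0573192545781837 -16.034894926491297
base [[0.6261, -0.0502], [0.606, -0.118], [0.4618, -0.0761]] farmid [ 0.61603845 -0.08411544] 0.07070090619408359
seat from F,N [ 0.52431543 -0.05670123] [ 0.52305691 -0.05630404]
rack base far [[0.5813, -0.2527], [0.5844, -0.3243]] 0.07168659248206954
Lcheek inner bottom/top [ 0.48907712 -0.25273574] [ 0.48802204 -0.25688559] [ 0.43464477 -0.25755841]
3.542647710510729
plate V [ 0.55076076 -0.28037427] [ 0.4900014  -0.28613075]
```

Run:
```python
from h import *
a=[.5023,-.0505,.10];q=plan(a,down(-15),w=4.5,vmax=.031);print()
plan([.5023,-.0505,.045],down(-15),w=4.5,vmax=.02,p0=q[0],R0=q[1])
```

```text
[[4.5, [0.02, 1.8, 2.39], [0.0, 0.0, -0.003]], [4.5, [0.02, 1.8, 2.4], [0.001, 0.001, -0.003]], [4.5, [0.01, 1.8, 2.39], [-0.0, 0.0, -0.003]], [4.5, [-0.0, 1.8, 2.39], [0.0, 0.001, -0.003]], [4.5, [-0.01, 1.8, 2.39], [0.0, 0.0, -0.004]]]

[[4.5, [0.0, 0.0, 1.83], [0.0, 0.0, 0.0]], [4.5, [0.0, 0.0, 1.84], [0.0, 0.0, 0.0]], [4.5, [0.01, 0.0, 1.83], [0.0, 0.0, 0.0]]]
```

Request:
{"api": "send_rows", "payload": {
  "increments": [
    [4.5, [0, 1.8, 2.4], [0, 0, -0.003]],
    [4.5, [0, 1.8, 2.4], [0, 0, -0.003]],
    [4.5, [0, 1.8, 2.4], [0, 0, -0.003]],
    [4.5, [0, 1.8, 2.4], [0, 0, -0.003]],
    [4.5, [0, 1.8, 2.4], [0, 0, -0.004]]
  ]
}}

```text
clock: 11.85
position: [0.5017, -0.0505, 0.0986]
ee_rot: [3.114, -0.407, -0.004]
force: [0.1, 0.8, -2.8]
width: 0.598
gripper_force: 54.7
```

Request:
{"api": "send_rows", "payload": {
  "increments": [
    [4.5, [0, 0, 1.5], [0, 0, 0]],
    [4.5, [0, 0, 1.5], [0, 0, 0]],
    [4.5, [0, 0, 1.2], [0, 0, 0]],
    [4.5, [0, 0, 0.8], [0, 0, 0]],
    [4.5, [0, 0, 0], [0, 0, 0]]
  ]
}}

```text
clock: 12.35
position: [0.5018, -0.0506, 0.0494]
ee_rot: [3.114, -0.411, -0.004]
force: [0.3, -0.1, -2.9]
width: 0.603
gripper_force: 54.7
```

Run:
```python
from h import *
p,R,o=pose();print(p,o["force"],o["ft_torque"],o["width"])
a=arm.get_image("side")[150:250,240:390,::-1];b=arm.get_image("top")[140:240,250:350,::-1]
cv2.imwrite("pics/p4.png",cv2.resize(np.hstack([a,b]),None,fx=3.2,fy=3.2,interpolation=cv2.INTER_CUBIC))
```

```text
[ 0.50178155 -0.05057147  0.04939831] [ 0.30806598 -0.10379407 -2.88166638] [ 0.01975419  0.3174135  -0.00341712] 0.6026125049010005
```

Request:
{"api": "send_rows", "payload": {
  "increments": [
    [4.5, [0, 0, 0.3], [0, 0, 0]],
    [4.5, [0, 0, 0.2], [0, 0, 0]],
    [4.5, [0, 0, 0], [0, 0, 0]]
  ]
}}

```text
clock: 12.75
position: [0.5024, -0.0511, 0.0454]
ee_rot: [-3.114, 0.412, 0.001]
force: [0.9, 1.4, -1.4]
width: 0.6
gripper_force: 54.6
```

Request:
{"api": "send_rows", "payload": {
  "increments": [
    [4.5, [0, 0, 0.2], [0, 0, 0]],
    [4.5, [0, 0, 0.1], [0, 0, 0]],
    [4.5, [0, 0, 0], [0, 0, 0]]
  ]
}}

```text
clock: 13.05
position: [0.5024, -0.051, 0.0425]
ee_rot: [-3.114, 0.412, 0.001]
force: [-0.5, 3.0, 4.2]
width: 0.598
gripper_force: 54.6
```

Request:
{"api": "send_rows", "payload": {
  "increments": [
    [7, [0, 0, 0], [0, 0, 0]],
    [9.18, [0, 0, 0], [0, 0, 0]],
    [9.18, [0, 0, 0], [0, 0, 0]],
    [9.18, [0, 0, 0], [0, 0, 0]],
    [9.18, [0, 0, 0], [0, 0, 0]]
  ]
}}

```text
clock: 13.55
position: [0.5019, -0.0514, 0.0422]
ee_rot: [3.114, -0.413, -0.002]
force: [-0.1, -0.0, 0.4]
width: 0.975
gripper_force: 0.0
```

Request:
{"api": "send_rows", "payload": {
  "increments": [
    [9.18, [0, 0, -2], [0, 0, 0]],
    [9.18, [0, 0, -3], [0, 0, 0]],
    [9.18, [0, 0, -3], [0, 0, 0]],
    [9.18, [0, 0, -3], [0, 0, 0]],
    [9.18, [-1.5, 0, -3], [0, 0, 0]]
  ]
}}

```text
clock: 14.05
position: [0.4888, -0.048, 0.1837]
ee_rot: [3.113, -0.413, 0.001]
force: [-0.1, 0.6, 1.8]
width: 0.998
gripper_force: 0.0
```

Request:
{"api": "send_rows", "payload": {
  "increments": [
    [9.18, [-2, 0, -1], [0, 0, 0]],
    [9.18, [0, 0, 0], [0, 0, 0]],
    [9.18, [0, 0, 0], [0, 0, 0]]
  ]
}}

```text
clock: 14.35
position: [0.4686, -0.0416, 0.1923]
ee_rot: [-3.113, 0.411, 0.001]
force: [0.3, 0.8, -0.3]
width: 0.997
gripper_force: 0.0
```

Run:
```python
from h import *
p,R,o=pose();P=arm.camera_params("wrist");im=arm.get_image("wrist")
np.savez("w4.npz",im=im,K=P["camera_matrix"],R=P["R"],t=P["t"],p=p,rv=R.as_rotvec())
print(p,R.as_matrix().round(3).tolist(),o["force"],o["joints"].round(2))
S=[.5215,-.056,.06];e=np.array([.9613,-.2756,0])
for x in(-.04,0,.024,.044,.082,.09):print(x,proj("w",S+e*x,P).round(1))
g=(im.max(2)<55).astype(np.uint8);g[238:]=0;k,l,st,c=cv2.connectedComponentsWithStats(g)
for i in range(1,k):
    if st[i,4]>300:print(st[i],c[i].round(1))
cv2.imwrite("pics/w4.png",im[:,:,::-1])
```

```text
[ 0.46858126 -0.04161933  0.19227903] [[0.966, -0.26, -0.0], [-0.26, -0.966, 0.001], [-0.001, -0.001, -1.0]] [ 0.25453572  0.7697284  -0.31677535] [-0.87  0.34  1.1   2.04 -0.37  0.98 -1.41]
-0.04 [313.3 177.4]
0 [314.  135.1]
0.024 [314.4 108.2]
0.044 [314.8  84.8]
0.082 [315.5  37.8]
0.09 [315.7  27.5]
[ 283  133   61   48 2623] [313.1 156.7]
[ 55 233 104   5 414] [108.5 235.4]
[471 233 103   5 440] [522.8 235.3]
```

View pics/w4.png

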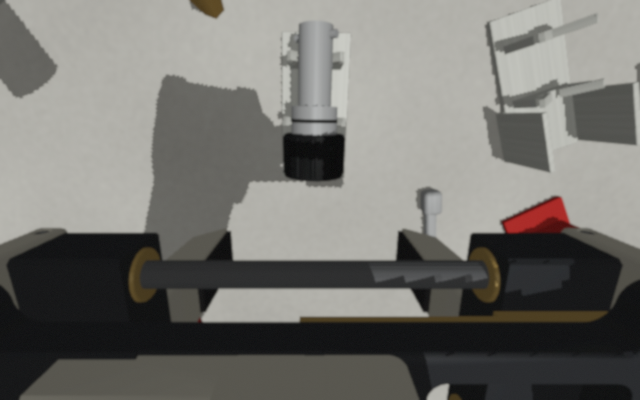

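The plug lies in both rest notches, knob at (313,157), tip at (316,21). The rack is at the right, with its near cheek at (520,138). Next I'll compute the plug's offset along the rest and the rack's cheeks and plates.

Run:
```python
from h import *
z=np.load("w4.npz");P=dict(camera_matrix=z["K"],R=z["R"],t=z["t"]);p=z["p"];R=Ro.from_rotvec(z["rv"]);im=z["im"]
S=np.array([.5215,-.056,.06]);e=np.array([.9613,-.2756,0])
for n,uv,h in(("tip90",(316,21.5),.074),("knobback0",(313.5,132.5),.087),("knobfront-40",(313.5,180),.055),("land24",(315,107),.08)):
    X=onz("w",uv,h,P);print(n,"s",round((X-S)@e*1000,1),"lat",round((X-S)@[.2756,.9613,0]*1000,1),"tool",R.inv().apply(X-p).round(4))
g=lambda u,v,h:onz("w",(u,v),h,P)[:2].round(4)
print("rack base far corners",g(488,24,.005),g(560,0,.005))
print("base left near",g(500,104,.005))
print("cheekL top",g(547,108,.072),g(553,170,.072),"cheekR top near-left",g(638,82,.072))
print("plates",g(500,48,.06),g(596,16,.06),g(510,103,.06),g(602,82,.06))
```

```text
tip90 s 90.8 lat -0.1 tool [0.1457 0.0019 0.1182]
knobback0 s 3.7 lat 0.4 tool [ 5.860e-02 -1.000e-04  1.052e-01]
knobfront-40 s -43.6 lat -0.3 tool [ 0.0113 -0.0002  0.1373]
land24 s 24.5 lat -0.5 tool [0.0794 0.0012 0.1122]
rack base far corners [ 0.5791 -0.2538] [ 0.582  -0.3253]
base left near [ 0.498  -0.2573]
cheekL top [ 0.4918 -0.2583] [ 0.4349 -0.26  ] cheekR top near-left [ 0.4933 -0.3347]
plates [ 0.5511 -0.2309] [ 0.5549 -0.3118] [ 0.5029 -0.2348] [ 0.4997 -0.3156]
```

Run:
```python
from h import *
plan([.435,-.295,.20],down(2),vmax=.043)
```

```text
[[9.18, [0.55, 4.22, -0.13], [-0.0, 0.0, -0.05]], [9.18, [0.35, 4.24, -0.14], [-0.0, 0.0, -0.049]], [9.18, [0.13, 4.26, -0.13], [-0.0, 0.0, -0.05]], [9.18, [-0.08, 4.25, -0.14], [-0.0, 0.001, -0.05]], [9.18, [-0.29, 4.25, -0.13], [-0.0, -0.0, -0.049]]]
[[9.18, [-0.5, 4.23, -0.13], [-0.0, -0.0, -0.05]]]
```

Request:
{"api": "send_rows", "payload": {
  "increments": [
    [9.18, [0.55, 4.2, -0.13], [0, 0, -0.05]],
    [9.18, [0.35, 4.25, -0.14], [0, 0, -0.05]],
    [9.18, [0.1, 4.25, -0.13], [0, 0, -0.05]],
    [9.18, [-0.1, 4.25, -0.14], [0, 0, -0.05]],
    [9.18, [-0.3, 4.25, -0.13], [0, 0, -0.05]]
  ]
}}

```text
clock: 14.9
position: [0.4395, -0.2549, 0.1982]
ee_rot: [3.142, -0.018, -0.003]
force: [0.3, 0.1, -0.4]
width: 0.999
gripper_force: 0.0
```

Request:
{"api": "send_rows", "payload": {
  "increments": [
    [9.18, [-0.5, 4.25, -0.13], [0, 0, -0.05]],
    [9.18, [0, 0, 0], [0, 0, 0]],
    [9.18, [0, 0, 0], [0, 0, 0]],
    [9.18, [0, 0, 0], [0, 0, 0]]
  ]
}}

```text
clock: 15.3
position: [0.4344, -0.2945, 0.1994]
ee_rot: [-3.14, -0.058, 0.004]
force: [0.4, 0.7, -0.8]
width: 1.0
gripper_force: 0.0
```

Run:
```python
from h import *
p,R,o=pose();P=arm.camera_params("wrist");im=arm.get_image("wrist")
np.savez("w5.npz",im=im,K=P["camera_matrix"],R=P["R"],t=P["t"],p=p,rv=R.as_rotvec())
print(p,R.as_matrix().round(3)[0])
d=np.array([np.cos(.04),np.sin(.04),0]);n=np.array([-d[1],d[0],0]);S=np.array([.4842,-.295,.06])
for x,y,h in((-.051,.036,.072),(-.051,-.036,.072),(.005,.036,.072),(.005,-.036,.072),(.01,0,.03),(.066,0,.039),(.097,.036,.005),(.097,-.036,.005),(.097,0,.005)):
    X=S+d*x+n*y;X[2]=h;print(x,y,proj("w",X,P).round(1))
gr=cv2.GaussianBlur(im.mean(2),(3,3),0)
for v in(20,45,70,95,120,140,160,180,200,215):
    q=np.diff(gr[v]);print(v,[(u,int(round(q[u]))) for u in range(230,400) if abs(q[u])>5 and abs(q[u])==abs(q[max(u-3,0):u+4]).max()])
```

```text
[ 0.43439351 -0.2945214   0.19943992] [ 0.999  0.037 -0.002]
-0.051 0.036 [278.5 194.5]
-0.051 -0.036 [353.3 194.2]
0.005 0.036 [276.4 135.2]
0.005 -0.036 [355.2 134.9]
0.01 0 [315.6 127.6]
0.066 0 [315.5  68.5]
0.097 0.036 [280.9  41.5]
0.097 -0.036 [349.7  41.2]
0.097 0 [315.3  41.4]
20 []
45 [(244, 21), (280, 9), (346, -9)]
70 [(257, 17), (279, -6), (285, -9), (296, 12), (314, -6), (330, -16), (339, 26), (346, -9)]
95 [(282, 17), (346, -9)]
120 [(351, 23)]
140 [(276, -8), (283, 7), (290, 20), (314, -26), (347, -8), (359, 19)]
160 [(243, 11), (247, -9), (277, -8), (284, 7), (294, 13), (302, -14), (347, -8), (359, 20)]
180 [(274, -20), (284, 22), (349, -25), (359, 21)]
200 []
215 []
```

Run:
```python
from h import *
z=np.load("w5.npz");im=z["im"];gr=cv2.GaussianBlur(im.mean(2),(3,3),0)
for u in(290,300,320,330,340,351,353,355,357,279,281):
    q=np.diff(gr[:,u]);print(u,[(v,int(round(q[v]))) for v in range(20,225) if abs(q[v])>5 and abs(q[v])==abs(q[max(v-3,0):v+4]).max()])
```

```text
290 [(40, 8), (58, -9), (68, -16), (74, 24), (111, -14), (132, 9), (139, 9), (153, -7), (167, 27), (180, -6)]
300 [(39, 7), (60, -10), (74, 27), (112, -26), (130, 28), (153, -27), (162, -23), (168, 27), (180, -5)]
320 [(39, 9), (58, -19), (74, 28), (105, -24), (172, 28), (179, -8)]
330 [(38, 8), (58, -15), (73, 27), (105, -16), (173, 29), (179, -6)]
340 [(38, 8), (57, -9), (70, 14), (103, -27), (171, 17), (179, -8)]
351 [(103, -18), (129, -12), (182, 13)]
353 [(104, -7), (129, -24), (186, 13)]
355 [(130, -24), (189, 17)]
357 [(130, -21), (190, 20)]
279 [(63, 5), (93, -15), (131, -5), (190, 22)]
281 [(60, -14), (69, 11), (95, -17), (130, -5), (189, 12)]
```

Run:
```python
from h import *
plan([.5645,-.0681,.16],down(-16),vmax=.044)
```

```text
[[9.18, [2.31, -3.68, 0.66], [-0.0, 0.0, 0.053]], [9.18, [2.11, -3.8, 0.66], [-0.0, 0.001, 0.053]], [9.18, [1.9, -3.9, 0.66], [-0.0, 0.0, 0.053]], [9.18, [1.7, -4.0, 0.66], [-0.0, 0.001, 0.052]], [9.18, [1.48, -4.08, 0.66], [-0.001, 0.0, 0.053]]]
[[9.18, [1.27, -4.15, 0.66], [0.0, 0.0, 0.053]]]
```

Request:
{"api": "send_rows", "payload": {
  "increments": [
    [9.18, [2.3, -3.7, 0.66], [0, 0, 0.053]],
    [9.18, [2.1, -3.8, 0.66], [0, 0, 0.053]],
    [9.18, [1.9, -3.9, 0.66], [0, 0, 0.053]],
    [9.18, [1.7, -4.0, 0.66], [0, 0, 0.052]],
    [9.18, [1.5, -4.1, 0.66], [0, 0, 0.053]]
  ]
}}

```text
clock: 15.85
position: [0.5436, -0.103, 0.1668]
ee_rot: [-3.121, 0.355, 0.002]
force: [0.9, 0.1, -0.5]
width: 1.0
gripper_force: 0.0
```

Request:
{"api": "send_rows", "payload": {
  "increments": [
    [9.18, [1.25, -4.15, 0.66], [0, 0, 0.053]],
    [9.18, [0, 0, 0], [0, 0, 0]],
    [9.18, [0, 0, 0], [0, 0, 0]]
  ]
}}

```text
clock: 16.15
position: [0.5643, -0.0665, 0.1599]
ee_rot: [3.111, -0.431, -0.004]
force: [-0.3, -1.1, -0.2]
width: 0.995
gripper_force: 0.0
```

Run:
```python
from h import *
p,R,o=pose();print(p)
print("canister",onz("top",(330,135),.11),"standoff",onz("top",(290.5,155),.07))
plan([.5645,-.0681,.041],down(-16),vmax=.03)
```

```text
[ 0.56434319 -0.06647352  0.15986207]
canister [ 0.72491151 -0.13282514  0.11      ] standoff [0.65985071 0.01023902 0.07      ]
[[9.18, [0.02, 0.04, 2.97], [0.0, 0.001, 0.001]], [9.18, [0.02, 0.03, 2.97], [0.0, 0.0, 0.001]], [9.18, [0.02, 0.04, 2.97], [0.001, 0.001, 0.001]], [9.18, [0.02, 0.03, 2.98], [-0.0, 0.0, 0.001]]]
```

Request:
{"api": "send_rows", "payload": {
  "increments": [
    [9.18, [0.02, 0.04, 3], [0, 0, 0]],
    [9.18, [0.02, 0.04, 3], [0, 0, 0]],
    [9.18, [0.02, 0.04, 3], [0, 0, 0]],
    [9.18, [0.02, 0.04, 2.9], [0, 0, 0]],
    [9.18, [0, 0, 0], [0, 0, 0]]
  ]
}}

```text
clock: 16.65
position: [0.5616, -0.0712, 0.0391]
ee_rot: [3.11, -0.441, -0.01]
force: [-0.0, -0.6, 1.0]
width: 0.998
gripper_force: 0.0
```

Request:
{"api": "send_rows", "payload": {
  "increments": [
    [2, [0, 0, 0], [0, 0, 0]],
    [2, [0, 0, 0], [0, 0, 0]],
    [2, [0, 0, 0], [0, 0, 0]],
    [2, [0, 0, 0], [0, 0, 0]],
    [2, [0, 0, 0], [0, 0, 0]]
  ],
  "force": 45
}}

```text
clock: 17.15
position: [0.5648, -0.0709, 0.0422]
ee_rot: [-3.11, 0.439, 0.0]
force: [0.1, 0.2, -0.5]
width: 0.613
gripper_force: 0.0
```

Request:
{"api": "send_rows", "payload": {
  "increments": [
    [2, [0, 0, 0], [0, 0, 0]],
    [2, [0, 0, 0], [0, 0, 0]],
    [2, [0, 0, 0], [0, 0, 0]],
    [2, [0, 0, 0], [0, 0, 0]],
    [2, [0, 0, 0], [0, 0, 0]]
  ],
  "force": 45
}}

```text
clock: 17.65
position: [0.5653, -0.0683, 0.0416]
ee_rot: [-3.108, 0.436, 0.001]
force: [1.9, 7.8, 2.6]
width: 0.318
gripper_force: 45.0
```

Request:
{"api": "send_rows", "payload": {
  "increments": [
    [2, [0, 0, -1], [0, 0, 0]],
    [2, [0, 0, -2.5], [0, 0, 0]],
    [2, [0, 0, -3], [0, 0, 0]],
    [2, [0, 0, -3], [0, 0, 0]],
    [2, [0, 0, -3], [0, 0, 0]]
  ]
}}

```text
clock: 18.15
position: [0.5639, -0.0716, 0.1679]
ee_rot: [3.11, -0.441, -0.003]
force: [0.4, 0.6, -3.7]
width: 0.316
gripper_force: 45.0
```

Request:
{"api": "send_rows", "payload": {
  "increments": [
    [2, [0, 0, 0], [0, 0, 0]],
    [2, [0, 0, 0], [0, 0, 0]]
  ]
}}

```text
clock: 18.35
position: [0.5645, -0.0711, 0.1668]
ee_rot: [-3.11, 0.44, 0.001]
force: [-1.0, 0.4, -3.0]
width: 0.318
gripper_force: 45.0
```

Run:
```python
from h import *
p,R,o=pose();print(p,o["force"],o["ft_torque"],o["width"])
plan([.5311,-.2919,.165],down(3.8),w=2,vmax=.035)
```

```text
[ 0.56445555 -0.07112353  0.16681011] [-1.0351175   0.44275012 -3.0459979 ] [0.00825095 0.13284133 0.01379199] 0.31829408349398575
[[2, [0.42, 3.16, 0.02], [-0.0, 0.0, -0.05]], [2, [0.25, 3.18, 0.03], [-0.0, 0.0, -0.049]], [2, [0.11, 3.19, 0.02], [-0.0, 0.0, -0.05]], [2, [-0.06, 3.19, 0.03], [-0.0, 0.0, -0.049]], [2, [-0.22, 3.18, 0.02], [-0.0, 0.0, -0.05]]]
[[2, [-0.37, 3.17, 0.03], [-0.0, 0.0, -0.05]], [2, [-0.53, 3.14, 0.02], [-0.0, 0.0, -0.049]]]
```

Request:
{"api": "send_rows", "payload": {
  "increments": [
    [2, [0.4, 3.15, 0], [0, 0, -0.05]],
    [2, [0.25, 3.2, 0], [0, 0, -0.05]],
    [2, [0.1, 3.2, 0], [0, 0, -0.05]],
    [2, [-0.05, 3.2, 0], [0, 0, -0.05]],
    [2, [-0.2, 3.2, 0], [0, 0, -0.05]]
  ]
}}

```text
clock: 18.85
position: [0.5395, -0.2299, 0.1649]
ee_rot: [-3.14, 0.045, 0.006]
force: [0.2, 0.5, -2.4]
width: 0.31
gripper_force: 45.0
```

Request:
{"api": "send_rows", "payload": {
  "increments": [
    [2, [-0.35, 3.15, 0], [0, 0, -0.05]],
    [2, [-0.55, 3.15, 0], [0, 0, -0.05]],
    [2, [0, 0, 0], [0, 0, 0]],
    [2, [0, 0, 0], [0, 0, 0]],
    [2, [0, 0, 0], [0, 0, 0]]
  ]
}}

```text
clock: 19.35
position: [0.5312, -0.2909, 0.1654]
ee_rot: [-3.138, -0.109, 0.004]
force: [-0.3, -0.5, -2.4]
width: 0.315
gripper_force: 45.0
```

Run:
```python
from h import *
p,R,o=pose();P=arm.camera_params("wrist");im=arm.get_image("wrist")
np.savez("w6.npz",im=im,K=P["camera_matrix"],R=P["R"],t=P["t"],p=p,rv=R.as_rotvec())
print(p,R.as_matrix().round(3).tolist(),o["force"])
# tip of plug: expected pixels for pins/tip in tool frame
for x in(.038,.046):print(x,proj("w",p+R.apply([x,0,-.019]),P).round(1))
gr=cv2.GaussianBlur(im.mean(2),(3,3),0)
for v in(150,160,170,180,190,200,210,220):
    q=np.diff(gr[v]);print(v,[(u,int(round(q[u]))) for u in range(250,390) if abs(q[u])>6 and abs(q[u])==abs(q[max(u-3,0):u+4]).max()])
for u in(310,316,322):
    q=np.diff(gr[:,u]);print(u,[(v,int(round(q[v]))) for v in range(60,235) if abs(q[v])>5 and abs(q[v])==abs(q[max(v-3,0):v+4]).max()])
plan([.5311,-.2919,.10],down(3.8),w=2,vmax=.03)
```

```text
[ 0.53117383 -0.29085132  0.16536986] [[0.998, 0.07, -0.003], [0.07, -0.998, 0.002], [-0.003, -0.002, -1.0]] [-0.32240595 -0.52992189 -2.38116832]
0.038 [312.3 191.1]
0.046 [312.3 174.2]
150 [(322, 28), (334, -28), (362, 24)]
160 [(361, 24)]
170 [(340, 16), (361, 23)]
180 [(256, 9), (265, -25), (346, 23), (357, 13)]
190 [(267, -24), (356, 19)]
200 [(259, -24), (281, -6), (356, 29)]
210 [(259, -24), (282, -8), (345, 29)]
220 [(261, -25), (350, 22)]
310 [(108, -22), (162, -6), (181, 5)]
316 [(108, -19), (162, -7), (180, 5)]
322 [(115, -18), (123, 22), (134, -6), (143, -15), (155, -17), (162, -7), (168, -5)]
[[2, [-0.01, 0.04, 2.19], [-0.001, 0.001, 0.001]], [2, [-0.01, 0.05, 2.18], [-0.0, 0.001, 0.002]], [2, [-0.02, 0.04, 2.19], [-0.001, 0.0, 0.001]]]
```

Request:
{"api": "send_rows", "payload": {
  "increments": [
    [2, [0, 0.05, 2.2], [0, 0, 0.002]],
    [2, [0, 0.05, 2.2], [0, 0, 0.002]],
    [2, [0, 0, 2.2], [0, 0, 0]],
    [2, [0, 0, 2.0], [0, 0, 0]],
    [2, [0, 0, 0], [0, 0, 0]]
  ]
}}

```text
clock: 19.9
position: [0.5303, -0.2906, 0.0778]
ee_rot: [-3.137, -0.105, 0.009]
force: [-1.0, 0.2, -2.9]
width: 0.315
gripper_force: 45.0
```

Request:
{"api": "send_rows", "payload": {
  "increments": [
    [2, [0, 0, 1.0], [0, 0, 0]],
    [2, [0, 0, 1.0], [0, 0, 0]],
    [2, [0, 0, 0.8], [0, 0, 0]],
    [2, [0, 0, 0], [0, 0, 0]]
  ]
}}

```text
clock: 20.3
position: [0.5309, -0.2926, 0.0516]
ee_rot: [-3.139, -0.103, 0.004]
force: [1.3, 0.7, -2.4]
width: 0.311
gripper_force: 45.0
```

Request:
{"api": "send_rows", "payload": {
  "increments": [
    [2, [0, 0, 0.4], [0, 0, 0]],
    [2, [0, 0, 0.3], [0, 0, 0]],
    [2, [0, 0, 0], [0, 0, 0]]
  ]
}}

```text
clock: 20.6
position: [0.5313, -0.2931, 0.0454]
ee_rot: [-3.14, -0.102, 0.002]
force: [-0.4, 0.3, -2.8]
width: 0.314
gripper_force: 45.0
```

Request:
{"api": "send_rows", "payload": {
  "increments": [
    [2, [0, 0, 0.2], [0, 0, 0]],
    [2, [0, 0, 0], [0, 0, 0]]
  ]
}}

```text
clock: 20.8
position: [0.5316, -0.2931, 0.0437]
ee_rot: [-3.14, -0.103, 0.001]
force: [0.4, 0.1, -2.5]
width: 0.317
gripper_force: 45.0
```

Request:
{"api": "send_rows", "payload": {
  "increments": [
    [2, [0, 0, 0.2], [0, 0, 0]],
    [2, [0, 0, 0], [0, 0, 0]]
  ]
}}

```text
clock: 21.0
position: [0.5317, -0.2928, 0.043]
ee_rot: [-3.138, -0.103, -0.0]
force: [-3.5, 6.0, 14.6]
width: 0.317
gripper_force: 45.0
```

Request:
{"api": "send_rows", "payload": {
  "increments": [
    [2, [0, 0, 0.15], [0, 0, 0]],
    [2, [0, 0, 0], [0, 0, 0]]
  ]
}}

```text
clock: 21.2
position: [0.5319, -0.2927, 0.0426]
ee_rot: [-3.138, -0.103, -0.002]
force: [-7.0, 8.0, 28.3]
width: 0.322
gripper_force: 45.0
```

Request:
{"api": "send_rows", "payload": {
  "increments": [
    [2, [0, 0, -0.2], [0, 0, 0]],
    [4, [0, 0, 0], [0, 0, 0]],
    [9, [0, 0, 0], [0, 0, 0]],
    [9, [0, 0, 0], [0, 0, 0]],
    [9, [0, 0, 0], [0, 0, 0]]
  ]
}}

```text
clock: 21.7
position: [0.5313, -0.2934, 0.0419]
ee_rot: [3.14, 0.102, -0.002]
force: [-1.5, -0.3, 0.1]
width: 0.613
gripper_force: 0.0
```

Request:
{"api": "send_rows", "payload": {
  "increments": [
    [9, [0, 0, 0], [0, 0, 0]],
    [9, [0, 0, 0], [0, 0, 0]],
    [9, [0, 0, -2], [0, 0, 0]],
    [9, [0, 0, -3], [0, 0, 0]],
    [9, [0, 0, -3], [0, 0, 0]]
  ]
}}

```text
clock: 22.2
position: [0.531, -0.2931, 0.1227]
ee_rot: [-3.14, -0.102, 0.004]
force: [0.8, -0.5, 0.6]
width: 0.972
gripper_force: 0.0
```

Request:
{"api": "send_rows", "payload": {
  "increments": [
    [9, [-2.5, 0, -3], [0, 0, 0]],
    [9, [-3, 0, -2], [0, 0, 0]],
    [9, [-3, 0, -2], [0, 0, 0]],
    [9, [-1, 0, -0.5], [0, 0, 0]],
    [9, [0, 0, 0], [0, 0, 0]]
  ]
}}

```text
clock: 22.7
position: [0.436, -0.2998, 0.1981]
ee_rot: [-3.14, -0.1, -0.002]
force: [1.4, -0.1, -0.5]
width: 0.979
gripper_force: 0.0
```

```bash
sleep 0
python3 - <<'E'
from h import *
p,R,o=pose();P=arm.camera_params("wrist");im=arm.get_image("wrist");print(p,o["force"],o["width"])
d=np.array([np.cos(.066),np.sin(.066),0]);n=np.array([-d[1],d[0],0]);S=np.array([.4872,-.2948,.06])
for x,h in((-.04,.055),(0,.087),(.024,.08),(.09,.074)):X=S+d*x;X[2]=h;print("expected",x,proj("w",X,P).round(1))
for y in(.036,-.036):X=S+d*.005+n*y;X[2]=.072;print("cheek",proj("w",X,P).round(1))
g=(im.max(2)<55).astype(np.uint8);g[236:]=0;k,l,st,c=cv2.connectedComponentsWithStats(g)
for i in range(1,k):
    if st[i,4]>300:
        print(st[i],c[i].round(1))
gr=cv2.GaussianBlur(im.mean(2),(3,3),0)
for u in(308,313,318):
    q=np.diff(gr[:,u]);print(u,[(v,int(round(q[v]))) for v in range(5,235) if abs(q[v])>5 and abs(q[v])==abs(q[max(v-3,0):v+4]).max()])
for v in(60,80,140,160):
    q=np.diff(gr[v]);print(v,[(u,int(round(q[u]))) for u in range(250,390) if abs(q[u])>6 and abs(q[u])==abs(q[max(u-3,0):u+4]).max()])
E
```

```text
[ 0.43604747 -0.29984192  0.19807635] [ 1.4025895  -0.07413977 -0.46641437] 0.9792410808285508
expected -0.04 [311.5 178.7]
expected 0 [311.  140.6]
expected 0.024 [311.  111.9]
expected 0.09 [310.6  29.4]
cheek [271.6 133.9]
cheek [350.7 133.7]
[476   0  58  23 573] [497.1  11.8]
[ 282  138   59   45 2438] [311.2 159.9]
308 [(124, -42), (139, -22), (177, -5), (183, 47), (228, -30)]
313 [(111, 11), (124, -41), (139, -21), (183, 47), (227, -32)]
318 [(111, 12), (124, -38), (139, -21), (177, -6), (183, 47), (226, -31)]
60 [(253, 16), (276, -8), (289, -13), (297, 9), (328, 16), (344, -9)]
80 [(266, 18), (279, 12), (290, -25), (297, 9), (327, 21), (343, -8)]
140 [(271, -8), (282, -23), (339, 24), (350, 8), (355, 20)]
160 [(272, -8), (282, -23), (340, 27), (349, 8), (354, 20)]
```

The plug is where it should be. The knob is centred between the cheeks (u 282 to 340 inside 271 to 350). Its back and land edges fall within about 1 to 2 px of the seated prediction.

```bash
python3 -c "
from cell import arm
print(arm.sign_off())"
```

```text
the job is handed in; nothing more can be done
None
```

The plug was unscrewed and drawn clear of the port, laid on the open rest and let go, then taken by its shank and stowed in the rack with the knob between the cheeks. The job was handed in at about 23 s; the sign-off gave no verdict, but my last wrist image put the plug within about 2 mm of where I measured the rack seat, with the fingers clear.

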